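Move the charged battery pack from its charger to the stall lamp

ROBOT

A 7-joint arm with a two-finger parallel gripper is mounted at the origin on the work surface. World frame = base frame: x ahead of the robot, y to its left, z up, the work surface at z = 0. Lengths are in m, angles in rad, forces in N, time in s.
With the tool pointing down it reaches from about 0.425 to 0.925 m from the base axis. Payload 6.8 kg.
Tool frame: the origin (TCP) lies at the very end of the fingers, on their centre line; the grasp point (between the pads) lies 19 mm behind it; z points along the fingers, y is the line along which they close (so a half turn about z gives the same grasp; the last joint's range is limited). The gripper opens to 85 mm and grips with 20 to 120 N. Pads are 22 mm wide; open, the fingers measure 114 mm over their backs; the gripper's body (76 mm by 85 mm) begins 54 mm behind the grasp point. The pads swing forward as they close: fully open they stand 13 mm farther back than shut.
Start: joints at [1.213, 0.477, 0.022, 1.555, -0.011, 1.109, -0.083], TCP at [0.167, -0.654, 0.231] pointing down, gripper open.
Joint ranges: [-2.96, 2.96], [-0.34, 2.1], [-1.41, 1.46], [0.24, 2.44], [-1.37, 4.51], [0.17, 1.92], [-2.96, 2.96]. Speed limits (rad/s): [2.39, 2.39, 3.14, 3.14, 3.14, 3.14, 3.14].

INTERFACE

Orientations are given as a unit quaternion [w, x, y, z].
In Python, from cell import r gives the robot as it stands. The module is installed in compiled form; this text tells all that it offers.
- The arm moves only by the tool send_rows, never from a script. Its argument "increments" is one flat list of numbers, 4 for each row, row after row: the shift along the tool's x, y, z in cm, then the turn about the tool's z in degrees. A call has 1 to 10 rows; each row is the pose to reach, as a shift and turn from the pose commanded when the call began, along the tool's axes at that moment; what a row does not reach only later rows make up. A row lasts 1/12 s, in which the tool goes at most 41.7 mm and 7.16 degrees, less where a joint would pass 70% of its speed; a pose out of reach is approached as far as the arm can. A call with a gripper value outside its range is refused whole. "gripper" is the finger opening in cm, from 0 to 8.54, set as the call begins (left out, the last holds). The fingers move at their own pace and stop on an object; "squeeze" is the grip in N (left out, the last holds). Time passes only in rows, so rows that repeat a pose let the fingers close. It gives the time, the measured TCP pose, the force, the opening and the grip force at its end, in the units of the state.
- r.get_obs(): the state, without advancing time (a new reading comes with each control period).
- r.capture(name): name is "side" or "top" or "wrist"; returns a dict with "frame" (400x640x3 uint8, blue, green, red), "fx", "fy", "cx", "cy" (pixels), "view" (4x4, takes a point from world to camera coordinates); the wrist camera has in their place "T_tool_cam" (4x4, takes a point from camera to tool coordinates, whose origin is the TCP and whose axes are the flange's). Camera axes: x right, y down, z forward; pixel columns grow to the right and rows downward; lengths in m; the calibration is good to about 2 mm. A picture is of the moment at which its call begins: read the wrist's pose just before it. There is no depth.
- r.close_job(): hands the job in; it is judged then, once.
The state is a dict: "time": time; "qpos": joint angles; "dq": joint speeds; "tau": joint torques, N m; "ee_pos": TCP position; "orientation": TCP orientation; "wrist_force": force on the tool from outside, world axes, zero at the start; "moment": the same for the moment, N m; "finger_gap": finger opening in m; "gripper_force": force on a finger pad.
Only numpy, scipy, OpenCV 4.12 (cv2) and the standard library are available. Lean on these libraries where they do the work, as an engineer would, in place of code of your own. Each camera call takes 0.05 s, during which the arm holds its last target. There are 200 camera calls.

TASK

The stall lamp needs its battery: press the charger's release tab so that the pack springs out, draw the pack off the charger, and slide it along the lamp's rail until the catch clicks up behind it and it stays home when let go. Do not force the pack in or out, and leave the straw cones standing where they are.

Things in the scene. Friction and masses are not known exactly. Their poses are not given: they have to be found in the camera images.
- pack_center (a point): Centre (half-way up) of the loose battery pack, about 0.4 kg: a grey foot plate 90 long (x) x 56 wide (y) x 7 mm thick carrying a black upright body 80 long x 40 mm wide; 66 mm high, underside 33 mm below this point. Grip the body's sides (40 mm apart along y) from above, best 5 to 12 mm above this point. Starts latched on the charger. x: the sliding-in direction; z up.
- charger: Grey charger fixed to the table, a low grey box (110 mm wide, 50 high) at its far end. Origin on the table under the centre of a latched pack; x = sliding-in direction (roughly away from the robot), z up. The pack's foot slides on its floor, 16 mm above the table, 80 mm wide, x -90 to +75 mm. The catch is a steel tooth in the floor that stands up 6 mm behind the latched pack's foot.
- charger_home (a point): Centre of a latched pack on the charger: 49 mm above the table, charger x = y = 0, same axes. A spring ejector in the rail (8 N here, 5 N when extended) pushes the pack out, towards -x. With the tab fully down it throws the pack back 20 to 30 mm, over the lowered tooth, so the pack stays free when the tab is let go.
- charger_mouth (a point): Mouth of the charger's rail, on its floor 16 mm above the table, charger x = 0, y = 0, same axes. From here 48 mm inwards, side walls 60 mm apart (2 mm play each side of the foot) have inward lips 44 mm apart, underside 24.5, top 28 mm above the table, that hold the foot down. Once the pack's centre is more than 45 mm before home (-x) it is clear of the lips and can be lifted.
- charger_catch (a joint): Charger catch, m: 0 = tooth up (latched or empty), grows as the tab is pressed straight down, 0.0075 fully down; the tooth clears the pack's foot from 0.006. Spring 1 to 1.8 N, plus friction while the pack bears on the tooth (allow 5 to 10 N).
- charger_tab (a point): Centre of the top face of the charger's black ribbed press tab, 28 x 26 mm, 30 mm above the table when up; it stands beside the floor on the left (+y) at the charger's x = -52, y = +70 mm. Push it straight down; it moves with the catch.
- lamp: Stall lamp fixed to the table, with a wide (190 mm) tilted floodlight panel about 95 mm high at its far end. Its black base has the same floor, rail, lips, ejector, tooth and left-hand tab as the charger, with the same dimensions about its origin (on the table under the centre of a latched pack; x = sliding-in direction, z up).
- lamp_home (a point): Centre of a latched pack on the lamp: 49 mm above the table, lamp x = y = 0, same axes. Slide the pack in, against the ejector, to the hard stop 2.5 mm past this point: the tooth then springs up behind the foot. Let go, the pack springs back 2.5 mm onto the tooth. If the tooth is not up, the ejector pushes the pack out again.
- lamp_ejector: Steel plunger of the lamp, 24 mm wide, 6 mm high, on the rail's centre line, that the front of the pack's foot meets 19.5 mm before home and pushes in: 5 N at first, 8 N at home, then a hard stop 2.5 mm further. About 12 to 16 N of push clicks the pack in; over some 25 N is ramming. Axes as the lamp's; its origin starts at the lamp's origin and moves with it.
- lamp_mouth (a point): Mouth of the lamp's rail, on its floor 16 mm above the table, lamp x = 0, y = 0, same axes. Walls and lips run 48 mm inwards as on the charger; the walls flare open over the 18 mm before it. Lower the pack onto the floor with its centre 60 to 70 mm before this point (-x), where its foot just pushes the tooth down, then slide it in.
- lamp_catch (a joint): Lamp catch, m: 0 = tooth up, up to 0.0075 pushed down. With the pack home, 0 means clicked.
- cone_a: Loose straw cone ornament, 200 mm high, base about 104 mm across; origin at the centre of its underside. Leave alone.
- cone_b: Loose straw cone ornament, 235 mm high, base about 112 mm across; origin at the centre of its underside. Leave alone.
- cone_c: Loose straw cone ornament, 180 mm high, base about 96 mm across; origin at the centre of its underside. Leave alone.
Things that resemble listed ones, but are neither listed nor needed, are in the scene too. Leave any purple look-alike of the charger alone. There is more than one size of the part that bears pack_center; the job needs the larger.

How it is judged:
On the way, in this order (a step that is already met when the one before it is completed fails the run):
1. the charger's tab is pressed and the pack has sprung back over the lowered tooth (x of pack_center in the frame of charger_home below -0.008 m and value of joint charger_catch above 0.003 m), for 0.1 s.
2. the pack is off the charger (horizontal distance between pack_center and charger_home above 0.1 m), for 0.1 s.
3. the pack is slid home on the lamp and the catch has clicked up (distance between pack_center and lamp_home below 0.005 m and value of joint lamp_catch below 0.0025 m), for 0.2 s.
At the end, for the whole second after the job is handed in: The pack sits latched on the lamp, its centre within 5 mm of the latched place, in line with the rail within 0.1 rad and upright within 0.08 rad, at rest, with the lamp's catch up (less than 2.5 mm down) (all of step 3 and angle between the x axis of pack_center and the x axis of lamp_home, either way round below 0.1 rad and angle between pack_center's own z axis and vertical below 0.08 rad and linear speed of pack below 0.01 m/s); the robot touches nothing.
It fails at once if the pack is wrenched on the charger (over 60 N of contact force in all, springs and weight included) (contact force between pack and charger above 60 N).
It fails at once if the pack is rammed home: within 30 mm of home, over 40 N of contact force in all between pack and lamp (springs and weight included) (contact force between pack and lamp above 40 N and distance between pack_center and lamp_home below 0.03 m).
It fails at once if a straw cone is shifted by more than 15 mm (distance of any of cone_a, cone_b, cone_c from where it was at the start of the episode above 0.015 m).
It fails at once if a straw cone is tipped (angle between any of cone_a, cone_b, cone_c's own z axis and vertical above 0.3 rad).
It also fails if it takes over 62 s, if anything falls off the work surface, if the arm or the gripper's body presses on something with over 40 N, if the wrist force passes 120 N, or if a joint passes its speed limit or range.

## Working session

There is one attempt and no reset: what is moved stays moved. The work goes in short steps, Python scripts to look and compute and a tool call to move; the robot and the scene stay as the last step left them, time stands still between calls to the robot, and variables do not carry over. Pictures are saved under pics/ and viewed, at most 10 in all, crops included, and the job is handed in when it is done.

Besides the shell and the picture viewer there is one more tool, called after "Request:" by a JSON object that holds its "op" and its "data". send_rows: Moves the arm, as the interface text tells. Its arguments: {"type":"object","properties":{"increments":{"type":"array"},"gripper":{"type":"number"},"squeeze":{"type":"number"}},"required":["increments"]}

```bash
mkdir -p pics
python3 - <<'E'
from cell import r
import cv2,numpy as np
o=r.get_obs();print({k:np.round(v,3).tolist() for k,v in o.items()})
for n in("side","top"):
    c=r.capture(n);cv2.imwrite(f"pics/{n}0.png",c["frame"]);print(n,c["fx"],c["fy"],c["cx"],c["cy"],np.round(c["view"],4).tolist())
c=r.capture("wrist");print(c["fx"],c["cx"],c["cy"],np.round(c["T_tool_cam"],4).tolist())
E
```

```text
{'time': 0.0, 'qpos': [1.213, 0.478, 0.022, 1.556, -0.012, 1.109, -0.083], 'dq': [0.001, 0.001, -0.001, 0.0, -0.0, 0.001, -0.002], 'tau': [-0.001, -59.645, 1.608, -28.12, 0.012, 0.01, -0.0], 'ee_pos': [0.167, -0.653, 0.23], 'orientation': [-0.001, 0.992, 0.125, -0.0], 'wrist_force': [0.11, 0.519, -0.391], 'moment': [0.037, 0.024, -0.016], 'gripper_force': 0.0, 'finger_gap': 0.085}
side 458.41366690968664 458.41366690968664 324.72150587063203 194.16688585560064 [[-0.9684, -0.2492, -0.0047, 0.5096], [-0.1584, 0.6297, -0.7605, 0.1472], [0.1925, -0.7358, -0.6493, 1.432], [0.0, 0.0, 0.0, 1.0]]
top 427.41486486492494 427.41486486492494 315.48902674855157 199.9175539499303 [[-0.0085, -0.9998, 0.0204, -0.0173], [-0.9911, 0.0057, -0.1332, 0.5505], [0.133, -0.0213, -0.9909, 1.2217], [0.0, 0.0, 0.0, 1.0]]
340.7438717742438 320.88607861334367 197.84883225421686 [[0.0003, -0.9534, -0.3018, 0.0764], [1.0, 0.0006, -0.0011, 0.0], [0.0012, -0.3018, 0.9534, -0.1431], [0.0, 0.0, 0.0, 1.0]]
```

View pics/top0.png

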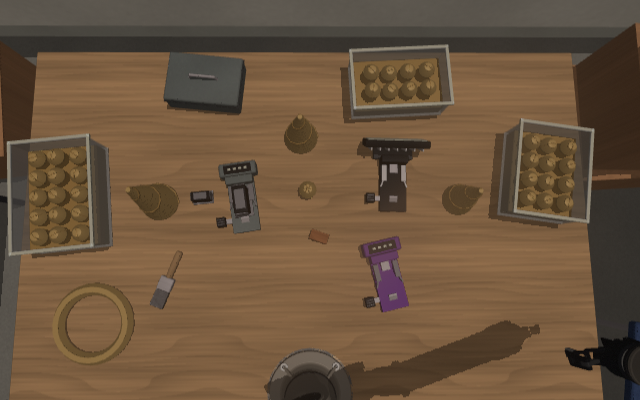

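View pics/side0.png

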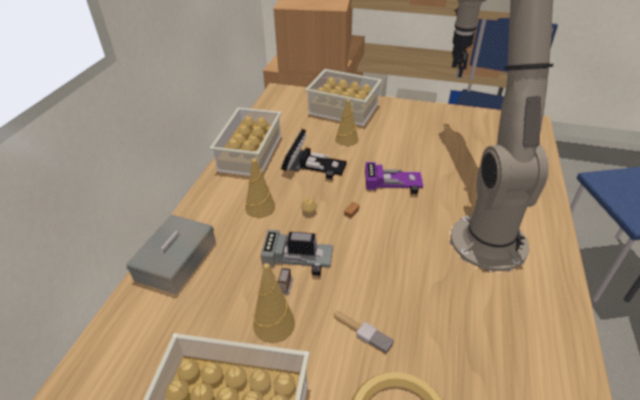

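The top view shows the grey charger with its pack at about (240,200) and its tab at (221,223). The lamp is at (393,185) with its tab at (370,198), and the purple look-alike is at (387,275).

There are two packs:
- **Body at (240,200):** it sits on the grey charger and is the larger one, so it fits.
- **Small block at (202,197):** it lies loose and is a decoy.

I'll confirm this in an enlarged crop.

```bash
cat > h.py <<'E'
import numpy as np,cv2
from cell import r
def ray(c,uv,z,o=None):
    """pixel -> world point on plane z"""
    d=np.array([(uv[0]-c["cx"])/c["fx"],(uv[1]-c["cy"])/c["fy"],1.])
    if "view" in c: T=np.linalg.inv(c["view"])
    else:
        from scipy.spatial.transform import Rotation as R
        W=np.eye(4);q=o["orientation"];W[:3,:3]=R.from_quat([q[1],q[2],q[3],q[0]]).as_matrix();W[:3,3]=o["ee_pos"];T=W@c["T_tool_cam"]
    D=T[:3,:3]@d;p=T[:3,3];return p+D*(z-p[2])/D[2]
E
python3 - <<'E'
import cv2,numpy as np
f=cv2.imread("pics/top0.png")
a=f[150:240,185:275];b=f[130:220,350:440]
m=np.hstack([a,b]);m=cv2.resize(m,None,fx=4.4,fy=4.4,interpolation=cv2.INTER_CUBIC);m=np.clip(m*1.7,0,255).astype('uint8')
cv2.imwrite("pics/crop1.png",m)
E
```

```text
(no output)
```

View pics/crop1.png

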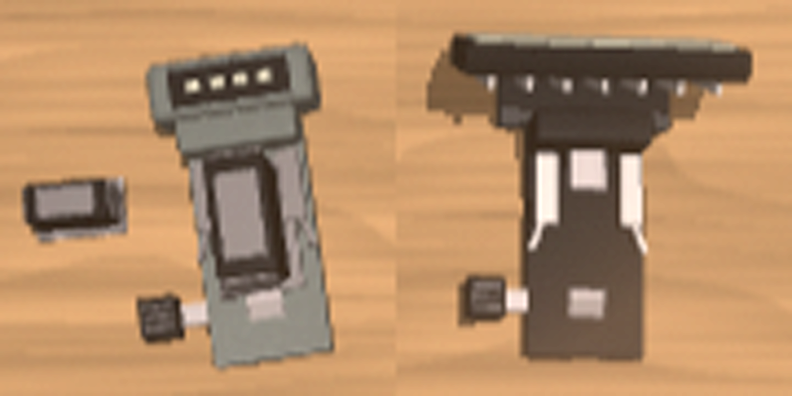

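The crop confirms it. The large pack sits in the grey charger with its top centre at (240,198). Its tooth is behind it and the tab is at (221,222). The lamp is straight ahead, with its tab at (370,197.5) and its tooth at (393.4,199).

Run:
```python
from h import *
c=r.capture("top")
P=lambda u,v,z:ray(c,(u,v),z)[:2]
def frame(n,nl,nr,tab,extra):
    a,b=P(*nl,.016),P(*nr,.016);t=P(*tab,.03)
    # floor near corners at (-.09,+-.04), tab at (-.052,.07): rigid fit
    L=np.array([[-.09,.04],[-.09,-.04],[-.052,.07]]);W=np.array([a,b,t])
    M=[(x,y) for x,y in extra]
    L=np.vstack([L]+[m[0] for m in M]);W=np.vstack([W]+[m[1] for m in M])
    l=L-L.mean(0);w=W-W.mean(0)
    th=np.arctan2((l[:,0]*w[:,1]-l[:,1]*w[:,0]).sum(),(l*w).sum());R=np.array([[np.cos(th),-np.sin(th)],[np.sin(th),np.cos(th)]])
    o=W.mean(0)-R@L.mean(0);print(n,"origin",o.round(4),"yaw",np.degrees(th).round(2),"res mm",((W-o-(L@R.T))*1e3).round(1).tolist())
frame("charger",(233.6,233),(260.2,229.5),(221.1,222.3),[((0,0),P(240.2,198.2,.082))])
frame("lamp",(378.9,211.1),(406.1,211.4),(370.2,197.5),[((-.049,0),P(393.4,198.9,.022))])
```

```text
charger origin [0.5496 0.1936] yaw 7.86 res mm [[1.0, 0.0], [-0.1, 1.0], [-1.7, -0.3], [0.8, -0.8]]
lamp origin [ 0.6062 -0.256 ] yaw -2.27 res mm [[0.4, 1.3], [2.2, -0.5], [0.6, -0.0], [-3.2, -0.7]]
```

```bash
cat >> h.py <<'E'
from scipy.spatial.transform import Rotation as R
def yaw(o=None):
    q=(o or r.get_obs())["orientation"];return np.degrees(2*np.arctan2(q[2],q[1]))
def go(*targets):
    """world (x,y,z,yaw_deg) -> increments in tool axes (cm,deg)"""
    o=r.get_obs();q=o["orientation"];M=R.from_quat([q[1],q[2],q[3],q[0]])
    for t in targets:
        d=M.inv().apply(np.array(t[:3])-o["ee_pos"])*100
        print("row",d.round(2).tolist(),round((yaw(o)-t[3]+180)%360-180,2))
def loc(org,th,x,y):
    a=np.radians(th);return np.array(org)+[x*np.cos(a)-y*np.sin(a),x*np.sin(a)+y*np.cos(a)]
E
python3 -c "
from h import *
print(yaw());go((.53,-.25,.23,-2.3))"
```

```text
14.314346030622524
row [45.18, -30.14, 0.1] 16.61
```

Request:
{"op": "send_rows", "data": {"increments": [4.5,-3,0,2,9,-6,0,4,13.5,-9,0,6,18,-12,0,8,21,-14,0,10,24,-16,0,12,27,-18,0,14,30,-20,0,16.6,30,-20,0,16.6], "gripper": 0}}

```text
time: 0.95
ee_pos: [0.4112, -0.382, 0.2314]
orientation: [-0.001, 1.0, -0.019, 0.001]
wrist_force: [0.3, -0.2, -0.5]
finger_gap: 0.0
gripper_force: 0.0
```

```bash
python3 -c "
from h import *
o=r.get_obs();print(o['time'],o['ee_pos'],yaw());go((.53,-.25,.23,-2.3))"
```

```text
0.95 [ 0.41116289 -0.38201048  0.23140207] -2.176230113724222
row [11.37, -13.64, 0.17] 0.12
```

Request:
{"op": "send_rows", "data": {"increments": [2.8,-3.2,0,0,5.6,-6.4,0,0,8.4,-9.6,0,0,11.4,-13.6,0,0,11.4,-13.6,0,0,11.4,-13.6,0,0]}}

```text
time: 1.45
ee_pos: [0.5303, -0.2498, 0.2311]
orientation: [-0.001, 1.0, -0.016, 0.001]
wrist_force: [-1.4, -0.4, 0.2]
finger_gap: -0.0003
gripper_force: 0.0
```

```bash
python3 -c "
from h import *
o=r.get_obs();print(o['time'],o['ee_pos'],yaw());c=r.capture('wrist');cv2.imwrite('pics/wlamp.png',np.clip(c['frame']*1.5,0,255))"
```

```text
1.45 [ 0.53033399 -0.24981503  0.23111604] -1.829703227176203[ WARN:0@1.192] global loadsave.cpp:1063 imwrite_ Unsupported depth image for selected encoder is fallbacked to CV_8U.
```

View pics/wlamp.png

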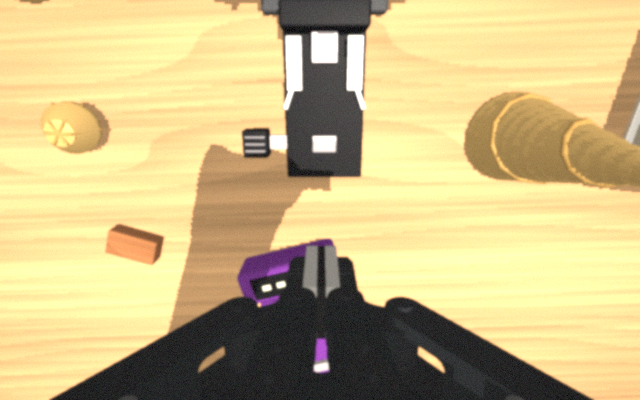

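The wrist view shows the lamp's near floor corners at (288,174) and (361,177), the tab at (256,143) and the tooth at (324,144). The lip inner edges are at 302 and 347, and the lips end at row 92.

```bash
cat >> h.py <<'E'
def fit(L,W):
    L=np.array(L);W=np.array(W);l=L-L.mean(0);w=W-W.mean(0)
    th=np.arctan2((l[:,0]*w[:,1]-l[:,1]*w[:,0]).sum(),(l*w).sum());Q=np.array([[np.cos(th),-np.sin(th)],[np.sin(th),np.cos(th)]])
    o=W.mean(0)-Q@L.mean(0);print("origin",o.round(4),"yaw",np.degrees(th).round(2),"res mm",((W-o-(L@Q.T))*1e3).round(1).tolist())
E
python3 -c "
from h import *
o=r.get_obs();c=r.capture('wrist')
P=lambda u,v,z:ray(c,(u,v),z,o)[:2]
fit([(-.09,.04),(-.09,-.04),(-.052,.07),(0,.022),(0,-.022)],[P(288,174.5,.016),P(361,177,.016),P(256,143,.03),P(302,92,.028),P(347.5,93,.028)])
print(loc((.5496,.1936),7.86,-.052,.07))
go((.4,.2,.22,7.9),(.4885,.256,.15,7.9))
"
```

```text
origin [ 0.6042 -0.2599] yaw -2.72 res mm [[2.7, -1.1], [1.0, 0.1], [0.4, -0.7], [-1.9, 0.9], [-2.3, 0.8]]
[0.48851582 0.25583121]
row [-14.48, -44.96, 1.1] -10.15
row [-5.85, -50.91, 8.09] -10.15
```

Request:
{"op": "send_rows", "data": {"increments": [-1,-4.1,0,-1,-2,-8.2,0,-2,-3,-12.2,0,-3,-4,-16.2,0,-4,-5,-20.2,0,-5,-6,-24.2,0,-6,-7,-28.2,0,-7,-8,-32.2,0,-8,-9,-36.2,0,-9.5,-9.5,-40.2,0,-10]}}

```text
time: 2.38
ee_pos: [0.4477, 0.1498, 0.2314]
orientation: [0.001, 0.998, 0.066, 0.0]
wrist_force: [1.0, 0.0, -0.5]
finger_gap: -0.0002
gripper_force: 0.0
```

Request:
{"op": "send_rows", "data": {"increments": [0,-4,0,0,0,-5,0,0,0,-5,0,0,0,-5,0,0]}}

```text
time: 2.72
ee_pos: [0.4423, 0.1984, 0.2311]
orientation: [0.001, 0.998, 0.066, -0.0]
wrist_force: [0.1, -0.9, 0.1]
finger_gap: 0.0
gripper_force: 0.0
```

```bash
python3 -c "
from h import *
o=r.get_obs();print(o['time'],o['ee_pos'],yaw(),o['dq'].round(3));c=r.capture('wrist');cv2.imwrite('pics/wch.png',cv2.convertScaleAbs(c['frame'],alpha=1.5))"
```

```text
2.7167 [0.44229446 0.19841565 0.23107202] 7.619333913786162 [ 0.024 -0.006  0.025  0.008  0.001  0.002  0.003]
```

View pics/wch.png

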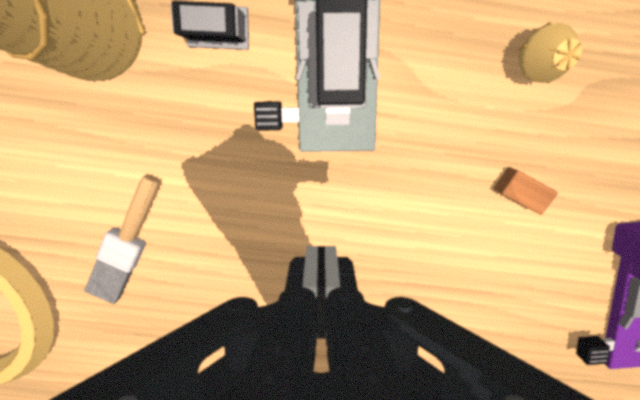

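The wrist view shows the charger's near corners at (299,151) and (375,150), the tab at (268,116) and the centre of the pack's top at about (342,50).

```bash
python3 -c "
from h import *
o=r.get_obs();c=r.capture('wrist')
P=lambda u,v,z:ray(c,(u,v),z,o)[:2]
fit([(-.09,.04),(-.09,-.04),(-.052,.07)],[P(299,151,.016),P(375,150,.016),P(268,116,.03)])
print(P(342,52,.082))
print(loc((.5496,.1936),7.86,-.052,.07))
go((.488,.256,.09,7.9),(.488,.256,.035,7.9))
"
```

```text
origin [0.5489 0.1951] yaw 8.22 res mm [[0.1, 0.6], [0.2, 0.4], [-0.3, -1.0]]
[0.54875804 0.19478134]
[0.48851582 0.25583121]
row [5.27, -5.24, 14.09] -0.43
row [5.27, -5.25, 19.59] -0.43
```

Request:
{"op": "send_rows", "data": {"increments": [2.6,-2.6,2,-0.2,5.2,-5.3,4,-0.4,5.2,-5.3,8,-0.4,5.2,-5.3,12,-0.4,5.2,-5.3,15.5,-0.4,5.2,-5.3,18,-0.4,5.2,-5.3,19.3,-0.4,5.2,-5.3,19.3,-0.4,5.2,-5.3,19.3,-0.4]}}

```text
time: 3.57
ee_pos: [0.4871, 0.2587, 0.0387]
orientation: [0.0, 0.998, 0.07, 0.0]
wrist_force: [-0.2, -0.1, 0.6]
finger_gap: 0.0002
gripper_force: 0.0
```

Request:
{"op": "send_rows", "data": {"increments": [0,0,0.3,0,0,0,0.6,0,0,0,0.9,0,0,0,1.2,0,0,0,1.3,0,0,0,1.3,0,0,0,1.3,0]}}

```text
time: 4.15
ee_pos: [0.4866, 0.26, 0.0256]
orientation: [-0.0, 0.997, 0.071, 0.0]
wrist_force: [1.0, -0.2, 1.9]
finger_gap: 0.0001
gripper_force: 0.8
```

```bash
python3 -c "
from h import *
o=r.get_obs();print(o['time'],o['ee_pos'],yaw(),o['wrist_force'])
c=r.capture('top');f=cv2.resize(c['frame'][150:250,180:300],None,fx=4,fy=4,interpolation=2);cv2.imwrite('pics/press.png',cv2.convertScaleAbs(f,alpha=1.6))"
```

```text
4.15 [0.48663635 0.2599761  0.02555146] 8.11502185265451 [ 0.97450749 -0.21018842  1.86919116]
```

View pics/press.png

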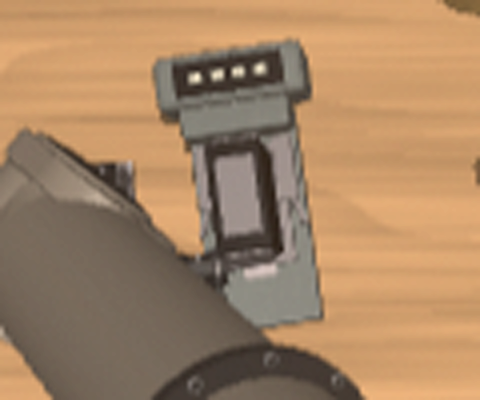

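The tab is partly down and the pack is still latched, so I'll press a little further.

Request:
{"op": "send_rows", "data": {"increments": [0,0,0.2,0,0,0,0.3,0,0,0,0.4,0,0,0,0.4,0,0,0,0.4,0,0,0,0.4,0]}}

```text
time: 4.7
ee_pos: [0.4864, 0.26, 0.0221]
orientation: [0.0, 0.997, 0.071, 0.0]
wrist_force: [-1.6, -2.4, 10.3]
finger_gap: -0.0003
gripper_force: 5.3
```

```bash
python3 -c "
from h import *
o=r.get_obs();print(o['time'],o['ee_pos'],yaw(),o['wrist_force'])
c=r.capture('top');cv2.imwrite('pics/t2.png',c['frame'])
f=c['frame'][160:225,225:258];g=cv2.cvtColor(f,cv2.COLOR_BGR2GRAY)
b=cv2.imread('pics/top0.png')[160:225,225:258];d=cv2.absdiff(g,cv2.cvtColor(b,cv2.COLOR_BGR2GRAY));print((d>25).sum())
print(g[:,16].tolist());print(cv2.cvtColor(b,cv2.COLOR_BGR2GRAY)[:,16].tolist())"
```

```text
4.7 [0.48644672 0.2600002  0.02205219] 8.114637935476521 [-1.5945918  -2.35036844 10.33163887]
470
[113, 94, 79, 59, 34, 35, 34, 50, 49, 38, 35, 37, 69, 77, 60, 70, 81, 80, 81, 82, 82, 79, 58, 47, 105, 130, 130, 130, 131, 130, 131, 131, 116, 79, 45, 35, 36, 53, 82, 93, 93, 94, 94, 94, 93, 94, 94, 94, 94, 94, 94, 93, 93, 94, 94, 93, 94, 74, 46, 37, 36, 30, 63, 62, 46]
[109, 91, 77, 56, 32, 34, 34, 48, 48, 36, 33, 37, 65, 74, 58, 67, 78, 78, 78, 79, 80, 76, 56, 56, 53, 38, 34, 34, 59, 83, 89, 89, 90, 90, 90, 89, 89, 90, 90, 90, 90, 90, 91, 90, 90, 90, 91, 90, 66, 37, 39, 36, 47, 61, 54, 48, 57, 104, 118, 102, 87, 91, 91, 86, 87]
```

The pack has sprung back about 9 px, or roughly 26 mm. I'll lift off, open the gripper and go over the pack.

Request:
{"op": "send_rows", "data": {"increments": [0,0,-3,0,0,0,-7,0,0,0,-11,0,0,0,-15,0,0,0,-17,0,0,0,-17,0,0,0,-17,0], "gripper": 8.5}}

```text
time: 5.33
ee_pos: [0.4864, 0.2598, 0.192]
orientation: [-0.0, 0.998, 0.071, 0.001]
wrist_force: [0.6, -0.2, -1.5]
finger_gap: 0.0834
gripper_force: 0.0
```

```bash
python3 -c "
from h import *
go((.5,.19,.19,8.1))"
```

```text
row [0.36, 7.1, 0.2] 0.0
```

Request:
{"op": "send_rows", "data": {"increments": [0.2,3.6,0,0,0.4,7.1,0,0,0.4,7.1,0,0,0.4,7.1,0,0]}}

```text
time: 5.67
ee_pos: [0.4996, 0.1868, 0.189]
orientation: [0.001, 0.998, 0.068, -0.002]
wrist_force: [-0.5, 0.7, -0.0]
finger_gap: 0.0852
gripper_force: 0.0
```

```bash
python3 -c "
from h import *
o=r.get_obs();print(o['time'],o['ee_pos'],yaw(o));c=r.capture('wrist');cv2.imwrite('pics/wp.png',cv2.convertScaleAbs(c['frame'],alpha=1.5))"
```

```text
5.6667 [0.49958518 0.18676549 0.1889812 ] 7.849322686543626
```

View pics/wp.png

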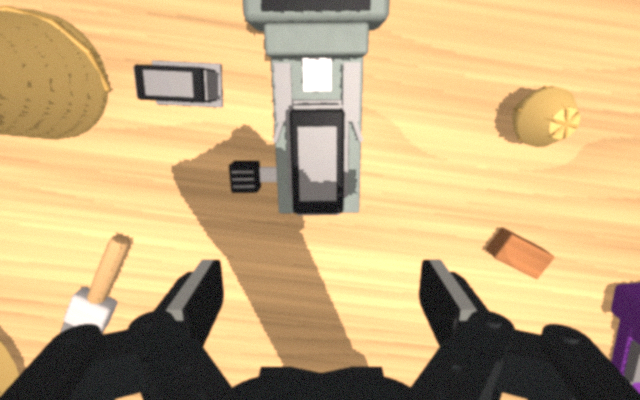

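The wrist view shows the pack free and sprung back. Its top label centre is at about (318.5,163), with the ends at rows 125 and 200.

```bash
python3 -c "
from h import *
o=r.get_obs();c=r.capture('wrist')
for uv in [(318.5,163),(318,127),(319,200)]: print(ray(c,uv,.082,o))
p=ray(c,(318.5,163),.082,o)[:2]
go((*p,.12,8.1),(*p,.038,8.1))
"
```

```text
[0.52284104 0.1940679  0.082     ]
[0.54900767 0.19806657 0.082     ]
[0.49409538 0.18968596 0.082     ]
row [2.41, -0.05, 6.98] 0.03
row [2.44, -0.05, 15.18] 0.03
```

Request:
{"op": "send_rows", "data": {"increments": [2.4,0,2,0,2.4,0,6,0,2.4,0,10,0,2.4,0,13,0,2.4,0,15.1,0,2.4,0,15.1,0,2.4,0,15.1,0]}}

```text
time: 6.35
ee_pos: [0.5225, 0.1945, 0.0392]
orientation: [0.0, 0.997, 0.072, -0.002]
wrist_force: [0.1, -0.3, 1.1]
finger_gap: 0.0851
gripper_force: 0.0
```

Request:
{"op": "send_rows", "data": {"increments": [0,0,0,0,0,0,0,0,0,0,0,0,0,0,0,0,0,0,0,0,0,0,0,0,0,0,0,0,0,0,0,0], "gripper": 2, "squeeze": 40}}

```text
time: 7.02
ee_pos: [0.525, 0.1939, 0.0418]
orientation: [-0.0, 0.997, 0.071, 0.001]
wrist_force: [-0.6, -0.0, 7.3]
finger_gap: 0.0392
gripper_force: 41.5
```

```bash
python3 -c "
from h import *
o=r.get_obs();print(o['time'],o['ee_pos'],yaw(o),o['wrist_force'],o['moment'])
c=np.radians(8.1);e=o['ee_pos'];go((e[0]-.09*np.cos(c),e[1]-.09*np.sin(c),e[2],8.1))"
```

```text
7.0167 [0.52504584 0.19385737 0.04181773] 8.106646658338784 [-5.80756215e-01 -6.62410455e-03  7.26467931e+00] [-0.15011777  0.17554657 -0.02529001]
row [-9.0, -0.0, -0.02] 0.01
```

Request:
{"op": "send_rows", "data": {"increments": [-0.3,0,-0.2,0,-1,0,-0.3,0,-2,0,-0.3,0,-3,0,-0.3,0,-4,0,-0.3,0,-5,0,-0.3,0,-6,0,-0.3,0,-6.8,0,-0.4,0,-6.8,0,-0.4,0,-6.8,0,-0.4,0]}}

```text
time: 7.85
ee_pos: [0.4561, 0.1836, 0.0444]
orientation: [0.0, 0.997, 0.071, -0.0]
wrist_force: [-0.4, -1.2, -2.8]
finger_gap: 0.0394
gripper_force: 43.2
```

```bash
python3 -c "
from h import *
o=r.get_obs();print(o['time'],o['ee_pos'],yaw(o),o['wrist_force'],o['moment'])"
```

```text
7.85 [0.45608889 0.18364915 0.04437475] 8.1411284743283 [-0.41546499 -1.19905928 -2.80935558] [ 0.01141079  0.13954977 -0.00481899]
```

Request:
{"op": "send_rows", "data": {"increments": [0,0,-2,0,0,0,-5,0,0,0,-8,0,0,0,-11,0,0,0,-11,0]}}

```text
time: 8.27
ee_pos: [0.4606, 0.1858, 0.1598]
orientation: [-0.002, 0.998, 0.07, 0.005]
wrist_force: [1.8, 0.9, -3.8]
finger_gap: 0.0394
gripper_force: 43.3
```

```bash
python3 -c "
from h import *
o=r.get_obs();print(o['time'],o['ee_pos'],yaw(o),o['wrist_force'],o['finger_gap'])
go((*loc((.605,-.259),-2.5,-.11,0),.155,-2.5))"
```

```text
8.2667 [0.46057589 0.18582067 0.15977134] 8.082937052006177 [ 1.76478013  0.88701875 -3.75610601] 0.03942425378300545
row [-2.77, 44.05, 0.33] 10.58
```

Request:
{"op": "send_rows", "data": {"increments": [-0.3,3,0,1,-0.6,7,0,2,-0.9,11,0,3,-1.2,15,0,4,-1.5,19,0,5,-1.8,23,0,6,-2.1,27,0,7,-2.3,31,0,8,-2.5,35,0,9,-2.6,38,0,10]}}

```text
time: 9.1
ee_pos: [0.4841, -0.2004, 0.1536]
orientation: [0.001, 1.0, -0.019, -0.0]
wrist_force: [0.1, 0.5, -3.0]
finger_gap: 0.0395
gripper_force: 43.1
```

Request:
{"op": "send_rows", "data": {"increments": [0,3,0,0.6,0,6,0,0.6,0,6,0,0.6,0,6,0,0.6,0,6,0,0.6]}}

```text
time: 9.52
ee_pos: [0.4824, -0.2556, 0.1534]
orientation: [-0.0, 1.0, -0.022, -0.0]
wrist_force: [0.8, 0.6, -3.6]
finger_gap: 0.0399
gripper_force: 43.0
```

```bash
python3 -c "
from h import *
o=r.get_obs();print(o['time'],o['ee_pos'],yaw(o),o['wrist_force'],o['finger_gap'],o['orientation']);c=r.capture('wrist');cv2.imwrite('pics/wl2.png',cv2.convertScaleAbs(c['frame'],alpha=1.5))"
```

```text
9.5167 [ 0.48243573 -0.25555266  0.15341777] -2.4989803958577634 [ 0.77875723  0.58987976 -3.62976876] 0.039931076516396755 [-4.58711605e-04  9.99761996e-01 -2.18059845e-02 -4.89362029e-04]
```

View pics/wl2.png

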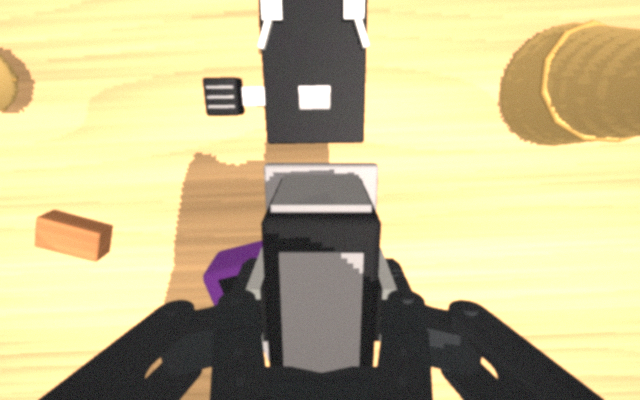

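The wrist view shows the pack's foot front edge from (265,165) to (377,165). The lamp's near corners are at (266,142) and (364,142), the tooth at (314.5,97), the tab at (222.5,96) and the lip inner edges at 283 and 343 on row 18.

```bash
python3 -c "
from h import *
o=r.get_obs();c=r.capture('wrist')
P=lambda u,v,z:ray(c,(u,v),z,o)[:2]
fit([(-.09,.04),(-.09,-.04),(-.052,.07),(0,.022),(0,-.022)],[P(266,141.8,.016),P(364,142,.016),P(222.5,95.5,.03),P(283,18.5,.028),P(343.5,18.5,.028)])
print('tooth',P(314.5,97,.022),'lipmid',P(313.2,18.5,.028))
z=o['ee_pos'][2]-.019
a,b=P(265,165,z),P(377,165,z);print('foot',a,b,np.linalg.norm(a-b));m=(a+b)/2;d=(a-b);th=np.degrees(np.arctan2(-d[0],d[1]));print('pack yaw',th,'centre',loc(m,th,-.045,0),'tcp',o['ee_pos'])
"
```

```text
origin [ 0.6078 -0.2548] yaw -2.06 res mm [[0.9, 0.5], [0.3, -0.0], [-0.3, -1.0], [-0.3, -0.3], [-0.5, 0.9]]
tooth [ 0.55391273 -0.25270843] lipmid [ 0.60737014 -0.25444668]
foot [ 0.52552147 -0.2295908 ] [ 0.52327633 -0.28377031] 0.05422601543745687
pack yaw -2.3729217398819435 centre [ 0.47943749 -0.2548174 ] tcp [ 0.48266794 -0.25482734  0.15362561]
```

```bash
python3 -c "
from h import *
go((.544,-.2524,.075,-2.05))"
```

```text
row [6.11, -0.46, 7.88] -0.32
```

Request:
{"op": "send_rows", "data": {"increments": [2,-0.2,1.5,-0.3,4,-0.4,3.5,-0.4,6.1,-0.5,5.5,-0.5,6.1,-0.5,7,-0.5,6.1,-0.5,7.8,-0.5,6.1,-0.5,7.8,-0.5,6.1,-0.5,7.8,-0.5]}}

```text
time: 10.2
ee_pos: [0.5431, -0.2532, 0.0762]
orientation: [-0.0, 1.0, -0.017, -0.001]
wrist_force: [-0.2, -0.9, -3.0]
finger_gap: 0.0396
gripper_force: 43.0
```

```bash
python3 -c "
from h import *
o=r.get_obs();print(o['time'],o['ee_pos'],yaw(o),o['wrist_force'],o['finger_gap'],o['orientation']);c=r.capture('wrist');cv2.imwrite('pics/wl3.png',cv2.convertScaleAbs(c['frame'],alpha=2))"
```

```text
10.2 [ 0.54308395 -0.253178    0.07620524] -1.9550961671327622 [-0.21983481 -0.8558589  -2.99516771] 0.03964341416203387 [-1.37279426e-04  9.99854235e-01 -1.70606011e-02 -6.52294786e-04]
```

View pics/wl3.png

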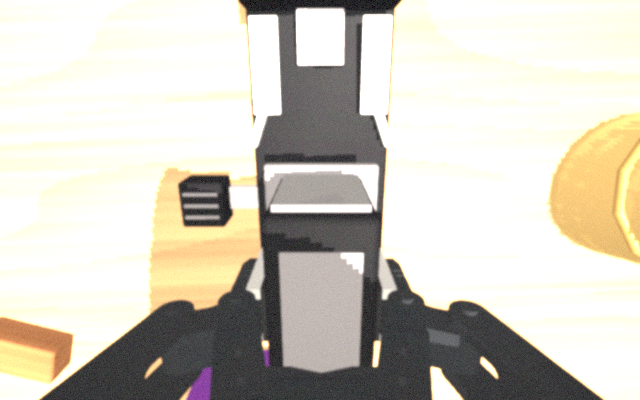

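The view shows the lips' inner edges at 282 and 360 (middle 321) and the ejector middle at 320.5. The foot's middle is at 321, so the pack is centred. I'll check how far along it is.

```bash
python3 -c "
from h import *
o=r.get_obs();c=r.capture('wrist')
P=lambda u,v,z:ray(c,(u,v),z,o)[:2]
for z in(.052,.057): print('foot front',P(321,165,z))
print('mouth',P(321,114,.028),'lips L far/near',P(278.5,20,.028),P(282,112,.028),'R',P(362,20,.028),P(360,112,.028))
"
```

```text
foot front [ 0.58408449 -0.25518664]
foot front [ 0.58515233 -0.25522491]
mouth [ 0.60742702 -0.25597855] lips L far/near [ 0.65457417 -0.2360073 ] [ 0.60922557 -0.23466259] R [ 0.65311336 -0.27836631] [ 0.60775954 -0.27736443]
```

Request:
{"op": "send_rows", "data": {"increments": [0,0,0.8,-0.2,0,0,1.6,-0.3,0,0,2.3,-0.3,0,0,2.8,-0.3,0,0,3,-0.3,0,0,3,-0.3,0,0,3,-0.3]}}

```text
time: 10.88
ee_pos: [0.5438, -0.2537, 0.0462]
orientation: [-0.0, 1.0, -0.015, -0.0]
wrist_force: [-0.6, -0.3, -3.2]
finger_gap: 0.0397
gripper_force: 43.2
```

Request:
{"op": "send_rows", "data": {"increments": [0,0,0.15,0,0,0,0.3,0,0,0,0.4,0,0,0,0.4,0,0,0,0.4,0]}}

```text
time: 11.3
ee_pos: [0.5439, -0.2537, 0.0424]
orientation: [0.0, 1.0, -0.015, 0.0]
wrist_force: [0.4, 0.4, -2.9]
finger_gap: 0.0398
gripper_force: 43.2
```

Request:
{"op": "send_rows", "data": {"increments": [0,0,0.1,0,0,0,0.2,0,0,0,0.3,0,0,0,0.3,0,0,0,0.3,0]}}

```text
time: 11.72
ee_pos: [0.5439, -0.2537, 0.0418]
orientation: [0.0, 1.0, -0.015, 0.0]
wrist_force: [-7.8, 2.8, 19.2]
finger_gap: 0.0391
gripper_force: 45.8
```

Request:
{"op": "send_rows", "data": {"increments": [0,0,-0.2,0,0.6,0,-0.2,0,1.2,0,-0.2,0,1.8,0,-0.2,0,2.4,0,-0.2,0,2.4,0,-0.2,0,2.4,0,-0.2,0]}}

```text
time: 12.3
ee_pos: [0.5696, -0.2547, 0.0418]
orientation: [0.0, 1.0, -0.015, 0.002]
wrist_force: [2.2, -1.4, 1.4]
finger_gap: 0.0395
gripper_force: 43.9
```

Request:
{"op": "send_rows", "data": {"increments": [0.5,0,0,0,1,0,0,0,1.5,0,0,0,2,0,0,0,2,0,0,0,2,0,0,0]}}

```text
time: 12.8
ee_pos: [0.5879, -0.2555, 0.0419]
orientation: [0.0, 1.0, -0.015, 0.0]
wrist_force: [-1.6, -0.9, 6.1]
finger_gap: 0.0393
gripper_force: 44.4
```

Request:
{"op": "send_rows", "data": {"increments": [0.4,0,-0.05,0,0.8,0,-0.1,0,1.2,0,-0.1,0,1.5,0,-0.1,0,1.5,0,-0.1,0,1.5,0,-0.1,0]}}

```text
time: 13.3
ee_pos: [0.5986, -0.2558, 0.0422]
orientation: [-0.0, 1.0, -0.015, -0.004]
wrist_force: [-13.3, 1.1, 14.5]
finger_gap: 0.0397
gripper_force: 45.3
```

Request:
{"op": "send_rows", "data": {"increments": [0,0,-0.1,0,0,0,-0.2,0,0,0,-0.2,0,0,0,-0.2,0]}}

```text
time: 13.63
ee_pos: [0.5984, -0.2558, 0.0424]
orientation: [-0.0, 1.0, -0.015, -0.004]
wrist_force: [-6.9, -0.1, 0.7]
finger_gap: 0.04
gripper_force: 43.6
```

```bash
python3 -c "
from h import *
o=r.get_obs();print(o['time'],o['ee_pos'],yaw(o),o['wrist_force'],o['moment'],o['finger_gap'],o['orientation']);c=r.capture('wrist');cv2.imwrite('pics/wl4.png',cv2.convertScaleAbs(c['frame'],alpha=2))"
```

```text
13.6333 [ 0.59838045 -0.25581013  0.04240109] -1.7570623897086604 [-6.94125327 -0.13162803  0.70480456] [-0.1409516   1.63324267 -0.02195321] 0.03998275528382445 [-3.23981376e-04  9.99873104e-01 -1.53325178e-02 -4.31111431e-03]
```

Request:
{"op": "send_rows", "data": {"increments": [0.2,0,0,0,0.4,0,-0.03,0,0.6,0,-0.06,0,0.8,0,-0.1,0,0.8,0,-0.1,0,0.8,0,-0.1,0]}}

```text
time: 14.18
ee_pos: [0.6056, -0.256, 0.0426]
orientation: [-0.0, 1.0, -0.015, -0.005]
wrist_force: [-6.0, -0.0, -2.8]
finger_gap: 0.0395
gripper_force: 43.1
```

Request:
{"op": "send_rows", "data": {"increments": [0.2,0,0,0,0.4,0,0,0,0.6,0,0,0,0.6,0,0,0,0.6,0,0,0]}}

```text
time: 14.6
ee_pos: [0.6112, -0.2562, 0.0426]
orientation: [-0.0, 1.0, -0.015, -0.006]
wrist_force: [-8.5, -0.9, -1.2]
finger_gap: 0.0394
gripper_force: 43.4
```

Request:
{"op": "send_rows", "data": {"increments": [0.15,0,0,0,0.3,0,0,0,0.4,0,0,0,0.4,0,0,0,0.4,0,0,0]}}

```text
time: 15.02
ee_pos: [0.6133, -0.2563, 0.0427]
orientation: [-0.001, 1.0, -0.015, -0.007]
wrist_force: [-14.7, 0.7, 4.7]
finger_gap: 0.0396
gripper_force: 44.3
```

Request:
{"op": "send_rows", "data": {"increments": [-0.3,0,0,0,-0.6,0,0,0,-0.9,0,0,0,-1.1,0,0,0,-1.1,0,0,0,-1.1,0,0,0]}}

```text
time: 15.52
ee_pos: [0.61, -0.256, 0.0435]
orientation: [0.0, 1.0, -0.015, 0.0]
wrist_force: [5.4, -3.0, -16.9]
finger_gap: 0.0397
gripper_force: 44.0
```

The pack is held by the tooth: it resists being pulled back 3 mm behind the stop. I'll relax the force and release.

Request:
{"op": "send_rows", "data": {"increments": [0.2,0,0.1,0,0.3,0,0.15,0,0.3,0,0.15,0,0.3,0,0.15,0]}}

```text
time: 15.85
ee_pos: [0.6103, -0.2559, 0.043]
orientation: [-0.0, 1.0, -0.015, -0.003]
wrist_force: [-5.4, -1.1, -3.5]
finger_gap: 0.0394
gripper_force: 45.8
```

Request:
{"op": "send_rows", "data": {"increments": [0,0,0,0,0,0,0,0,0,0,0,0,0,0,0,0,0,0,0,0,0,0,0,0,0,0,0,0,0,0,0,0], "gripper": 8.5}}

```text
time: 16.52
ee_pos: [0.6128, -0.2557, 0.0439]
orientation: [0.0, 1.0, -0.015, 0.0]
wrist_force: [0.4, -0.6, 0.6]
finger_gap: 0.085
gripper_force: 0.0
```

Request:
{"op": "send_rows", "data": {"increments": [0,0,-1,0,0,0,-3,0,0,0,-6,0,0,0,-9,0,-3,0,-12,0,-7,0,-15,0,-9,0,-15,0,-9,0,-15,0,-9,0,-15,0]}}

```text
time: 17.27
ee_pos: [0.5221, -0.2537, 0.1954]
orientation: [0.001, 1.0, -0.015, 0.001]
wrist_force: [-0.1, 0.3, 0.2]
finger_gap: 0.0853
gripper_force: 0.0
```

```bash
python3 -c "
from h import *
o=r.get_obs();print(o['time'],o['ee_pos'],yaw(o),o['wrist_force']);c=r.capture('wrist')
s=r.capture('side')['frame'][100:220,230:390]
w=cv2.convertScaleAbs(c['frame'],alpha=1.7)[0:280,150:490]
s=cv2.resize(s,(373,280),interpolation=2);cv2.imwrite('pics/fin.png',np.hstack([w,s]))"
```

```text
17.2667 [ 0.52206094 -0.25370586  0.1954421 ] -1.7708594588988669 [-0.07588209  0.33035287  0.17987057]
```

View pics/fin.png

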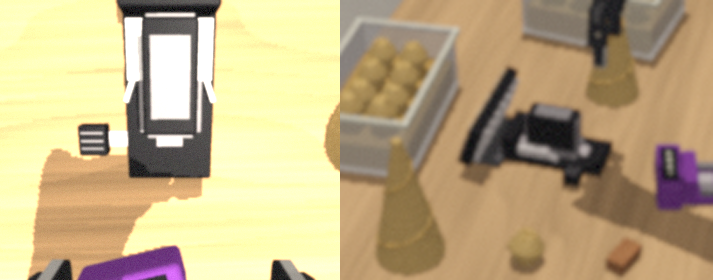

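The pack sits in the lamp's rail and stays home after release. The tooth is visible right behind its foot at about (170,141), and the cones are standing. I'll hand the job in.

```bash
python3 -c "
from cell import r
print(r.close_job())"
```

```text
the job is handed in; nothing more can be done
None
```

The pack came off the charger and is latched on the lamp: it held against a light backward pull and stayed home when let go. The cones were not touched, and I handed the job in at about 17 s; the judge gave no result back.

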